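# Pass cartons through the sprung dust hatch and stack them

### The arm

A 6-joint arm with a two-finger parallel gripper is mounted at the origin on a cart in front of the work surface, level with it; the furniture and walls round the work are solid. World frame = base frame: x ahead of the robot, y to its left, z up, the work surface at z = 0. Lengths are in m, angles in rad, forces in N, time in s.
With the tool pointing down it reaches from about 0.325 to 0.775 m from the base axis. Payload 5.5 kg.
Tool frame: the origin (TCP) lies between the finger pads; the fingertips stand 8 mm ahead of it and the grasp point (between the pads) lies 11 mm behind it (tcp_to_tips is the distance from the TCP to the fingertips, in m); z points along the fingers, y is the line along which they close (so a half turn about z gives the same grasp; the last joint's range is limited). The gripper opens to 88 mm and grips with 3 to 60 N. Pads are 20 mm wide; open, the fingers measure 115 mm over their backs; the gripper's body (75 mm by 178 mm) begins 61 mm behind the grasp point.
Start: joints at [1.092, 0.091, 1.231, -0, 1.82, -0.057], TCP at [0.246, 0.547, 0.208] pointing down, gripper open.
Joint ranges: [-2.87, 2.87], [-0.86, 2.18], [0.17, 2.46], [-1.51, 4.65], [0.06, 2.69], [-2.65, 2.65]. Speed limits (rad/s): [2.57, 2.57, 3.01, 3.14, 3.14, 3.14].

### API

Orientations are given as a unit quaternion [w, x, y, z].
In Python, from bench import * gives the robot as it stands. Calls block until the motion is done:
- move_to(position, orientation): joint-space move of the TCP to a pose.
- move_l(position, speed=0.15, orientation=None): straight line of the TCP; orientation=None keeps the orientation; speed is the mean speed in m/s.
- movej(angles): joint-space move.
- gripper_open() and close(): open the fingers fully, or close them until they stop; the grip force is fixed at half the most.
- hold(seconds).
- inverse_kinematics(position, orientation): joint angles nearest the present ones, or None.
- state(): the state.
- get_image(name): name is "side" or "top"; returns a dict with "frame" (420x560x3 uint8, blue, green, red), "depth" (420x560 float32, m along the optical axis (not along the pixel's ray), 0 where there is no reading), "camera_matrix" (3x3 intrinsics, pixels), "k1" (the pictures are not rectified: a ray, as slopes to the right and down, at radius r is drawn at 1 + k1 r^2 times it, then the intrinsics apply), "view" (4x4, takes a point from world to camera coordinates). Camera axes: x right, y up, looking along -z (the intrinsics and any distortion apply to the point x, -y, -z); pixel columns grow to the right and rows downward; lengths in m; the calibration is good to about 2 mm. A picture is of the moment at which its call begins.
A pose or a line that the arm cannot do raises IKError and nothing moves.
- job_done(): hands the job in; it is judged then, once.
The state is a dict: "time": time; "joint_pos": joint angles; "dq": joint speeds; "joint_torque": joint torques, N m; "ee_pos": TCP position; "ee_rot": TCP orientation; "ft_force": force on the tool from outside, world axes, zero at the start; "moment": the same for the moment, N m; "finger_gap": finger opening in m; "finger_force": force on a finger pad.
Only numpy, scipy, OpenCV 4.12 (cv2) and the standard library are available. Lean on these libraries where they do the work, as an engineer would, in place of code of your own. Each camera call takes 0.05 s, during which the arm holds its last target. There are 200 camera calls.

### The job

Bring every closed carton from the paint side to the packing side by pushing it along the board through the sprung flap of the dust hatch (never over or round the screen), drawing it clear on the far side so that the flap shuts behind it. Stack all the cartons lying flat and squarely, one on another in a single column at the centre of the base plate, their length along the base plate's length, and leave the other things standing about undisturbed.

Things in the scene. Friction and masses are not known exactly. Their poses are not given: they have to be found in the camera images.
- carton_red: Closed cardboard carton with two red bands round it, 46 x 120 x 46 mm (x, y, z), about 0.15 to 0.3 kg; any of its four long faces may be down. Origin: the centre of its volume, 23 mm above what it lies on; y runs along its 120 mm length. It starts on the board on the paint side (hatch frame y < 0). May be absent.
- carton_blue: Closed cardboard carton with two blue bands round it, 46 x 120 x 46 mm (x, y, z), about 0.15 to 0.3 kg; any of its four long faces may be down. Origin: the centre of its volume, 23 mm above what it lies on; y runs along its 120 mm length. It starts on the board on the paint side (hatch frame y < 0). May be absent.
- carton_yellow: Closed cardboard carton with two yellow bands round it, 46 x 120 x 46 mm (x, y, z), about 0.15 to 0.3 kg; any of its four long faces may be down. Origin: the centre of its volume, 23 mm above what it lies on; y runs along its 120 mm length. It starts on the board on the paint side (hatch frame y < 0). May be absent.
- hatch: White upright dust screen, fixed on the plywood packing board (top at z = 0.074 m, edging 12 mm high round it), 8 mm thick, 80 mm high, from x = -75 to +180 mm. Origin: at board level under the middle of its hatch opening (58 mm wide, 58 mm high, the board is its floor), mid-thickness. x along the screen, +y through the hatch from paint side (y < 0) to packing side (y > 0), z up.
- hatch_mouth (a point): Point at board level in the middle between the ends of the hatch's guide rails on the paint side, 105 mm before the screen (hatch frame y = -105 mm). Two fixed rails, 10 mm high, 52 mm apart inside and 64 mm outside, run from here to the screen and on to y = +75 mm; before here they flare outward, to y = -131 mm.
- hatch_flap (a joint): Orange flap in the hatch, 44 mm wide, hinged along its top edge 56 mm above the board, reaching down to 7 mm above it; swings only toward the packing side, against a light spring (0.5 N at its lower edge at first, 2 N when open). 0 = shut, limit 1.6 rad, about 1.35 rad when it lies on a carton. It shuts once the carton's rear end is 50 mm past the screen.
- base_plate: Thin dark brown wooden base plate fixed on the board on the packing side, 70 x 140 x 3 mm (x, y, z), the column's place. Origin: centre of its underside, at board level; y along its 140 mm length; its top is 3 mm above the origin.
- pot_orange: Bystander: open orange paint tin, 51 mm wide, 75 mm high, on the board; origin at the centre of its underside.
- pot_brown: Bystander: small blue bucket of brown paint, 57 mm wide, 55 mm high, on the board; origin at the centre of its underside.
- lid_green: Bystander: tin lid with green paint, 49 mm wide, 13 mm high, on the board; origin at the centre of its underside.
- brush_4: Bystander: paint brush lying on the board, 190 mm long, 20 mm wide, 12 mm high; origin at the centre of its underside.

How it is judged:
By the outcome, as a careful person would: the job done as asked, in the order asked, and still so for the second after the job is handed in, with the robot touching nothing.
Of carton_red, carton_blue, carton_yellow only 2 to 3 are there at a start; the rules pass over those that are not, and their reading is None.
At some moment in a run one of carton_red, carton_blue, carton_yellow may be knocked a few centimetres aside while the robot is not near it.
Once in a run the grip may slacken for a moment while it holds something.
It also fails if it takes over 210 s, if anything falls off the work surface, if the arm or the gripper's body presses on something with over 40 N, if the wrist force passes 120 N, or if a joint passes its speed limit or range.

## Working session

There is one attempt and no reset: what is moved stays moved. The work goes in short steps, each a Python script; the robot and the scene stay as the last script left them, time stands still between calls to the robot, and variables do not carry over. Pictures are saved under pics/ and viewed, at most 14 in all, crops included, and the job is handed in when it is done.

```bash
ls; mkdir -p pics
cat > h.py <<'E'
from bench import *
import numpy as np, cv2
def snap(n):
    return get_image(n)
def world(im):
    "HxWx3 world points per pixel"
    K=im["camera_matrix"];k1=im["k1"];h,w=im["depth"].shape
    u,v=np.meshgrid(np.arange(w),np.arange(h))
    pts=np.stack([u,v],-1).reshape(-1,1,2).astype(float)
    # the model: ray*(1+k1 r^2) -> cv2 dist
    n=cv2.undistortPointsIter(pts,np.array(K,float),np.array([k1,0,0,0.]),None,None,(3,40,1e-9)).reshape(h,w,2)
    d=im["depth"]
    pc=np.stack([n[...,0]*d,-n[...,1]*d,-d,np.ones_like(d)],-1)
    W=pc@np.linalg.inv(np.array(im["view"])).T
    W[d==0]=np.nan
    return W[...,:3]
E
python3 - <<'E'
from h import *
for n in("top","side"):
    im=get_image(n);cv2.imwrite(f"pics/{n}0.png",im["frame"]);np.savez(f"{n}0.npz",**im)
    V=np.linalg.inv(im["view"]);print(n,V.round(3).tolist(),im["k1"],im["camera_matrix"])
s=state();print(s)
E
```

```text
pics
top [[0.024, 0.986, -0.165, 0.347], [-1.0, 0.023, -0.009, 0.259], [-0.006, 0.165, 0.986, 1.246], [0.0, 0.0, 0.0, 1.0]] 0.01337773583293321 [[478.91598568   0.         284.47966126]
 [  0.         478.91598568 205.9219953 ]
 [  0.           0.           1.        ]]
side [[-0.843, 0.294, -0.451, -0.013], [-0.538, -0.467, 0.702, 1.148], [-0.004, 0.834, 0.552, 0.832], [0.0, 0.0, 0.0, 1.0]] 0.06444175939018484 [[507.37461152   0.         269.86857464]
 [  0.         507.37461152 204.0621658 ]
 [  0.           0.           1.        ]]
{'time': 0.1, 'joint_pos': array([ 1.09230645e+00,  9.17527238e-02,  1.23175434e+00, -2.59888223e-05,
        1.81981359e+00, -5.67186932e-02]), 'dq': array([ 0.00033891, -0.00116415, -0.00234192, -0.0008073 , -0.00179447,
        0.0003192 ]), 'joint_torque': array([ 1.99951217e-03, -4.47855771e+01, -4.07570958e+01,  7.00995605e-02,
        2.83446506e-02, -1.02771191e-04]), 'ee_pos': array([0.24550979, 0.5471466 , 0.20724474]), 'ee_rot': array([-2.16311604e-04,  2.09328997e-01,  9.77844888e-01, -8.36575719e-04]), 'ft_force': array([-0.07552586,  0.16845015, -0.66337078]), 'moment': array([ 0.01015003, -0.00757701, -0.00038635]), 'finger_force': 0.0, 'finger_gap': 0.08756234754571891}
```

View pics/top0.png

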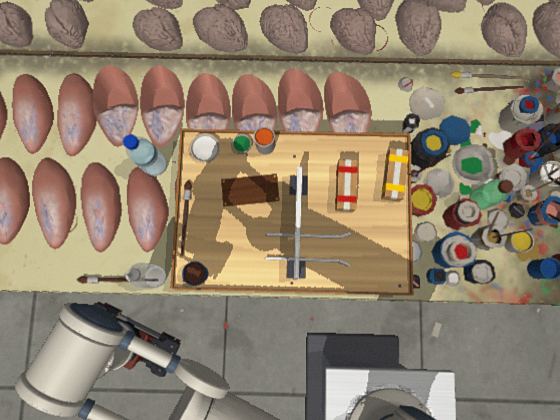

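View pics/side0.png

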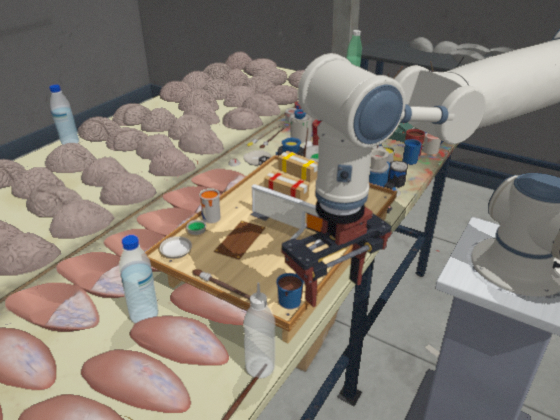

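The top view shows the board at cols 175–412, with +y world to the left. There are two cartons on the right (paint side): red at (347,185) and yellow at (396,172), close to the edging. The screen runs along col ~298, the rails are at rows 235 and 262, and the base plate is at (250,190). No blue carton is visible.

```bash
cat >> h.py <<'E'
ZB=0.074
def rect(P):
    "centre, size, yaw of long axis of 2D points (m)"
    (c,s,a)=cv2.minAreaRect((P*1000).astype(np.float32))
    if s[0]<s[1]: s=s[::-1];a+=90
    a=(a+90)%180-90
    return np.array(c)/1000,np.array(s),a   # mm sizes, deg
def carton(im,W,lo,hi,box=None,minpts=60):
    "top-face blobs with z in lo..hi"
    m=(W[...,2]>lo)&(W[...,2]<hi)&(W[...,0]<.85)
    if box is not None: m&=(W[...,0]>box[0])&(W[...,0]<box[1])&(W[...,1]>box[2])&(W[...,1]<box[3])
    n,l,st,_=cv2.connectedComponentsWithStats(m.astype(np.uint8),connectivity=4)
    out=[]
    for i in range(1,n):
        if st[i,4]>=minpts:
            k=l==i;out.append((st[i].tolist(),rect(W[k][:,:2]),np.nanmedian(W[k][:,2]),im["frame"][k].mean(0).round()))
    return out
E
python3 - <<'E'
from h import *
np.set_printoptions(suppress=True,precision=4)
im=dict(np.load("top0.npz"));W=world(im)
for n,(u,v) in dict(board=(320,215),red=(347,185),yel=(396,172),screen=(298,200),rail1=(330,236),rail2=(330,262),plate=(250,190),edgeR=(411,210),pot=(264,134)).items(): print(n,W[v,u])
print("cartontops");[print(o) for o in carton(im,W,.11,.13)]
print("screen");[print(o) for o in carton(im,W,.145,.165)]
print("rails");[print(o) for o in carton(im,W,.080,.0905,minpts=20)]
# base plate: dark in colour at board height
hsv=cv2.cvtColor(im["frame"],cv2.COLOR_BGR2HSV)
m=(im["frame"].max(2)<75)&(abs(W[...,2]-.076)<.008);m[:, :215]=0;m[:,285:]=0;m[:160]=0;m[215:]=0
n,l,st,_=cv2.connectedComponentsWithStats(m.astype(np.uint8));k=l==1+st[1:,4].argmax()
print("plate",st[1+st[1:,4].argmax()],rect(W[k][:,:2]),np.median(W[k][:,2]))
cv2.imwrite("pics/z.png",cv2.resize(im["frame"][115:300,165:425],None,fx=3,fy=3,interpolation=cv2.INTER_CUBIC))
E
```

```text
board [0.522  0.1822 0.0765]
red [0.5893 0.1215 0.122 ]
yel [0.6237 0.0043 0.1229]
screen [0.5445 0.2386 0.153 ]
rail1 [0.4699 0.1577 0.083 ]
rail2 [0.4073 0.1567 0.0777]
plate [0.5808 0.3572 0.0767]
edgeR [ 0.538  -0.039   0.0876]
pot [0.7053 0.3231 0.1418]
cartontops
([421, 129, 27, 26, 337], (array([ 0.7041, -0.089 ]), array([63.4742, 62.4248]), 14.170186042785645), np.float64(0.11709635417376552), array([97., 71., 42.]))
([137, 146, 20, 20, 82], (array([0.6455, 0.6023]), array([59.7631, 22.2778]), -42.11775207519531), np.float64(0.12059447393143397), array([100.,  96.,  80.]))
([384, 148, 25, 51, 981], (array([0.6235, 0.0032]), array([121.769 ,  48.2657]), -6.251853942871094), np.float64(0.12092032622080806), array([ 91., 166., 201.]))
([336, 159, 22, 51, 978], (array([0.5937, 0.1211]), array([121.6752,  47.3926]), -1.816619873046875), np.float64(0.12090222165880404), array([ 97., 128., 189.]))
([484, 179, 25, 23, 188], (array([ 0.5846, -0.2316]), array([56.1239, 46.0198]), 22.855743408203125), np.float64(0.1216330516116475), array([109., 148.,  99.]))
([448, 238, 28, 27, 449], (
[... 4024 characters left out ...]
05]), array([67.8447,  7.5797]), 89.20381164550781), np.float64(0.08458323958095582), array([163., 167., 171.]))
([300, 257, 36, 4, 86], (array([0.4131, 0.1877]), array([84.0743,  7.0151]), 87.9795913696289), np.float64(0.08486386788796285), array([128., 134., 139.]))
([335, 259, 15, 7, 39], (array([0.4089, 0.1274]), array([34.3472,  8.0126]), 73.99081420898438), np.float64(0.08393648036412427), array([134., 140., 144.]))
([382, 414, 11, 6, 28], (array([0.0606, 0.0244]), array([24.5548,  4.5702]), -67.57202339172363), np.float64(0.08571423422881241), array([46., 42., 38.]))
plate [249 176  30  26 367] (array([0.5922, 0.3146]), array([90.0341, 48.5773]), 36.46818542480469) 0.07735518495398641
```

View pics/z.png

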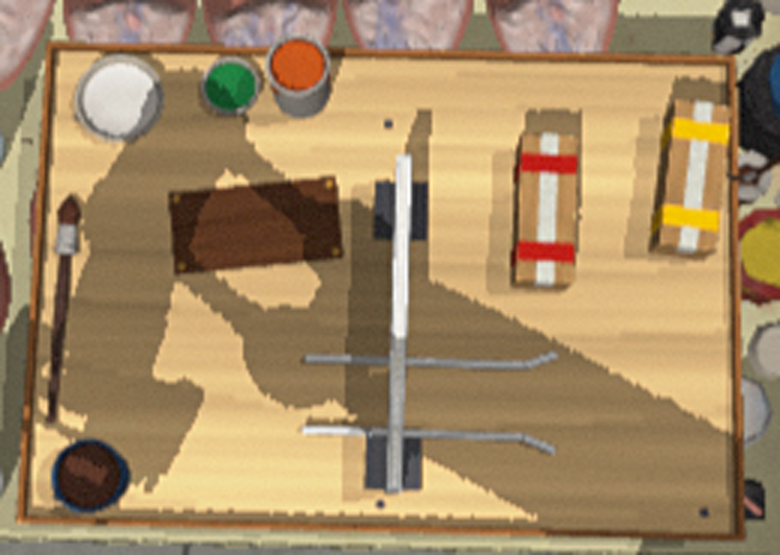

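The crop confirms the layout. Plate corners are at crop (170,191), (337,177), (342,257) and (180,273), the rails are straight along y, and the sizes match (cartons 121×48, screen 260). Hatch origin is about (0.443, 0.239). I'll start with red: grasp, turn it, and set it at the flared mouth.

```bash
cat >> h.py <<'E'
H=np.array([.4428,.2392])   # hatch origin
def quat(th): 
    a=np.radians(th+90)/2; return np.array([0,np.cos(a),np.sin(a),0])
def best(p,th):
    q0=np.array(state()["joint_pos"]);c=[]
    for t in (th-180,th,th+180):
        for s in(1,-1):
            q=inverse_kinematics(p,s*quat(t))
            if q is not None and abs(q[5])<2.5: c.append((np.abs(np.array(q)-q0).max(),t,q))
    return min(c,key=lambda k:k[0])
def go(x,y,z,th):
    d,t,q=best([x,y,z],th); movej(q); return t
def down(z,sp=.12):
    p=state()["ee_pos"]; move_l([p[0],p[1],z],sp)
def pix(im,u,v,z):
    "pixel to world on plane z"
    n=cv2.undistortPointsIter(np.array([[[u,v]]],float),np.array(im["camera_matrix"]),np.array([im["k1"],0,0,0.]),None,None,(3,40,1e-9)).ravel()
    M=np.linalg.inv(im["view"]);d=M[:3,:3]@[n[0],-n[1],-1];o=M[:3,3];return o+d*(z-o[2])/d[2]
def find(col=None,top=.120,tag=None):
    "cartons seen from above: list of (centre,size,yaw,bgr)"
    im=get_image("top");
    if tag: cv2.imwrite(f"pics/{tag}.png",im["frame"])
    W=world(im)
    return [(o[1][0],o[1][1],o[1][2],o[3]) for o in carton(im,W,top-.008,top+.009,(.36,.74,-.05,.46),200)]
def rep(m):
    s=state();print(m,"t %.1f"%s["time"],"tcp",np.round(s["ee_pos"],4),"F",np.round(s["ft_force"],1),"gap %.4f"%s["finger_gap"],"ff %.0f"%s["finger_force"])
E
python3 - <<'E'
from h import *
np.set_printoptions(suppress=True,precision=4)
im=dict(np.load("top0.npz"))
C=np.array([pix(im,165+(a+.5)/3-.5,115+(b+.5)/3-.5,.077) for a,b in[(170,191),(337,177),(342,257),(180,273)]])[:,:2]
print(C,C.mean(0),rect(C))
g=(.5937,.1211);th=-1.8+90
go(*g,.25,th);rep("over")
for f in find(): print(f)
E
```

```text
[[0.6087 0.4299]
 [0.6239 0.2911]
 [0.5562 0.2851]
 [0.5397 0.4184]] [0.5821 0.3561] (array([0.5816, 0.3567]), array([139.628 ,  69.8675]), -83.75014877319336)
over t 2.1 tcp [0.5935 0.122  0.2499] F [-1.4  0.2  0.2] gap 0.0881 ff 0
(array([0.5787, 0.1234]), array([91.3924, 43.3573]), -0.1759185791015625, array([ 98., 127., 175.]))
(array([0.5913, 0.0076]), array([57.247 , 47.2114]), -6.45794677734375, array([ 49.,  96., 120.]))
```

```bash
cat >> h.py <<'E'
GZ=.096
def grab(z=GZ):
    down(z);close();rep("grip")
def mouth(yh=-.165):
    "carry held carton to the mouth and put it down"
    down(.17); go(H[0],H[1]+yh,.17,0); rep("carried")
    down(GZ+.001,.06); rep("down"); gripper_open(); down(.25)
E
python3 - <<'E'
from h import *
np.set_printoptions(suppress=True,precision=4)
grab();mouth();rep("up")
go(.50,.33,.30,0)
for f in find(tag="a1"): print(f)
E
```

```text
grip t 4.3 tcp [0.5934 0.1221 0.096 ] F [0.  0.3 0.5] gap 0.0458 ff 30
carried t 6.4 tcp [0.4429 0.0742 0.1697] F [-0.5 -0.2 -2. ] gap 0.0459 ff 30
down t 7.8 tcp [0.4431 0.0742 0.0975] F [ 0.3  1.3 -1.3] gap 0.0454 ff 30
up t 10.0 tcp [0.4426 0.0742 0.2491] F [ 0.2 -0.9  0.6] gap 0.0880 ff 0
(array([0.6233, 0.0034]), array([121.6426,  47.5565]), -6.6573028564453125, array([ 85., 153., 186.]))
(array([0.4436, 0.075 ]), array([119.9212,  47.3719]), 89.59165954589844, array([ 74.,  98., 147.]))
```

```bash
cat >> h.py <<'E'
def push(yc,end=-.020):
    "push the carton centred at world y=yc through the hatch"
    close(); y0=yc-.06-.010-.012
    go(H[0],y0,.22,0); down(.097); rep("behind")
    move_l([H[0],H[1]-.10,.097],.08); rep("half")
    move_l([H[0],H[1]+end,.097],.06); rep("pushed")
    p=state()["ee_pos"]; move_l([p[0],p[1]-.01,.097],.06); down(.25)
    gripper_open()
E
python3 - <<'E'
from h import *
np.set_printoptions(suppress=True,precision=4)
push(.075); go(.55,.05,.30,0)
for f in find(tag="a2"): print(f)
E
```

```text
behind t 14.9 tcp [ 0.4438 -0.0064  0.098 ] F [-0.5 -0.1  0.2] gap 0.0003 ff 0
half t 16.9 tcp [0.4428 0.1393 0.0971] F [-1.  -3.1  3. ] gap 0.0005 ff 1
pushed t 18.4 tcp [0.4427 0.2194 0.0968] F [ 0.  -1.6  0.8] gap 0.0003 ff 0
(array([0.6206, 0.0248]), array([113.5681,  15.2303]), -0.4981689453125, array([ 56., 128., 169.]))
(array([0.443 , 0.2989]), array([101.4959,  47.0433]), 89.90641784667969, array([ 68., 106., 165.]))
```

View pics/a2.png

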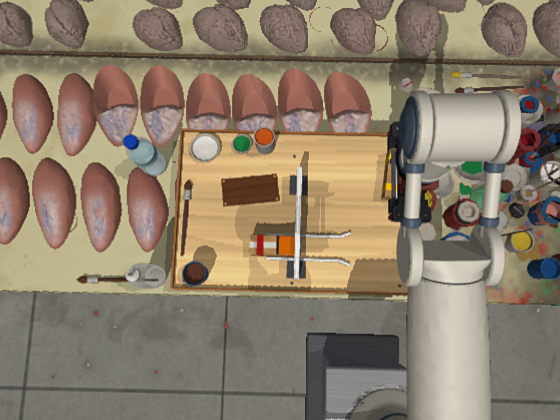

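Red is through the hatch with the flap lying on it at (288,245), and its front end at col ~250 is past the rails. Next I draw it clear.

```bash
cat >> h.py <<'E'
def draw(front):
    "grip the leading end (world y of front face) and draw clear; returns the found carton"
    yg=front-.019
    go(H[0],yg,.25,0); grab(GZ); p=state()["ee_pos"]
    move_l([p[0],p[1]+(H[1]+.190-front),p[2]],.06); rep("drawn")
    gripper_open(); down(.25); go(.42,.10,.30,0)
E
python3 - <<'E'
from h import *
np.set_printoptions(suppress=True,precision=4)
draw(.3496)
for f in find(tag="a3"): print(f)
E
```

```text
grip t 25.8 tcp [0.4431 0.3301 0.096 ] F [ 0.4 -0.1 -0.1] gap 0.0457 ff 3
drawn t 27.3 tcp [0.4431 0.4099 0.096 ] F [-0.1  1.3  0.2] gap 0.0457 ff 30
(array([0.6264, 0.0027]), array([114.5564,  47.1131]), -6.642738342285156, array([ 57., 107., 132.]))
(array([0.4436, 0.3697]), array([121.1475,  47.1092]), 89.67671966552734, array([ 94., 124., 183.]))
```

View pics/a3.png

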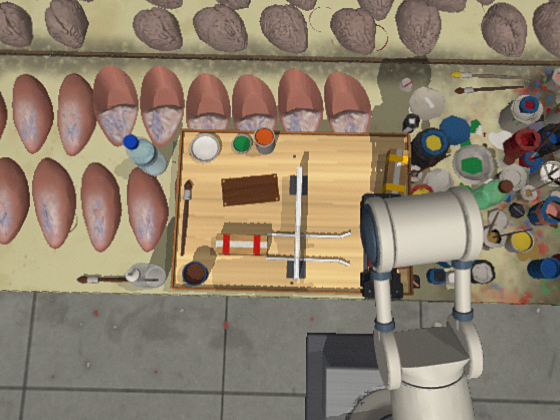

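Red is drawn clear at (242,244) and the flap is shut, with nothing over the opening. Now onto the plate.

```bash
cat >> h.py <<'E'
PL=np.array([.5817,.3566]);PTH=6.25
def stack(c,yaw,n):
    go(c[0],c[1],.25,yaw-90); grab(GZ)
    p=state()["ee_pos"]; z=GZ+.003+.046*n
    move_l([p[0],p[1],z+.05],.1); g=state()["finger_gap"]; rep("lifted")
    best_t=best([PL[0],PL[1],z+.05],PTH)[1]
    move_l([PL[0],PL[1],z+.05],.1,quat(best_t)); rep("over plate")
    down(z+.001,.04); rep("set"); gripper_open(); down(.28+.0); go(.47,.10,.30,0)
E
python3 - <<'E'
from h import *
np.set_printoptions(suppress=True,precision=4)
stack((.4434,.3697),89.7,0)
for f in find(top=.120,tag="a4"): print(f)
print("stack");[print(f) for f in find(top=.123)]
E
```

```text
grip t 34.0 tcp [0.4436 0.3691 0.096 ] F [-0.2  0.4  1. ] gap 0.0458 ff 30
lifted t 34.7 tcp [0.4435 0.3691 0.1486] F [-0.1  0.6 -1.9] gap 0.0453 ff 30
over plate t 36.2 tcp [0.5813 0.3568 0.1492] F [ 0.1 -0.5 -1.9] gap 0.0460 ff 30
set t 37.6 tcp [0.5815 0.3569 0.1005] F [ 0.4 -0.6 -2.1] gap 0.0460 ff 30
(array([0.5817, 0.3575]), array([119.9857,  47.3916]), -83.75741720199585, array([ 90., 119., 176.]))
stack
(array([0.5823, 0.3577]), array([120.3954,  48.2938]), -83.6607255935669, array([ 90., 119., 177.]))
```

View pics/a4.png

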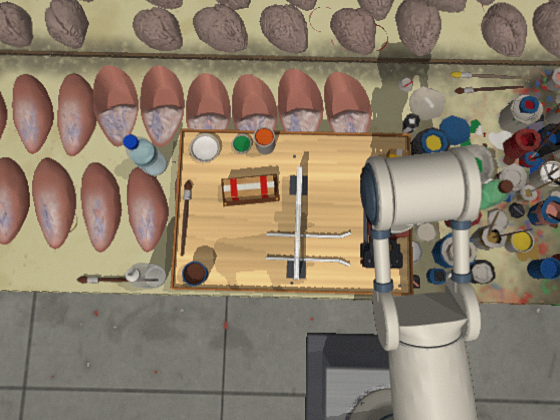

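Red sits square at the plate centre (250,189), within 1 mm. Yellow is next, after locating it again with the arm out of the way.

Run:
```python
from h import *
np.set_printoptions(suppress=True,precision=4)
go(.45,.33,.30,0)
im=get_image("top");cv2.imwrite("pics/a5.png",im["frame"]);W=world(im)
for o in carton(im,W,.112,.129,(.36,.74,-.06,.24),200): print(o)
print("can tops near",[(o[0],o[1][0],o[1][1],round(o[2],3)) for o in carton(im,W,.088,.30,(.50,.78,-.14,-.036),40)])
```

```text
([384, 148, 25, 51, 973], (array([0.6227, 0.0037]), array([121.0896,  47.4267]), -6.9265594482421875), np.float64(0.12091088645805681), array([ 87., 158., 191.]))
can tops near [([415, 128, 33, 32, 651], array([ 0.7094, -0.0937]), array([76.8049, 75.749 ]), np.float64(0.112)), ([427, 154, 24, 13, 60], array([ 0.661, -0.103]), array([54.7433, 12.8521]), np.float64(0.126))]
```

Run:
```python
from h import *
np.set_printoptions(suppress=True,precision=4)
go(.6227,.0037,.25,83.1); grab(); mouth()
go(.50,.33,.30,0)
f=find()
for k in f: print(k)
c=[k for k in f if k[0][1]<.2]
if len(c)==1 and abs(c[0][0][0]-.4434)<.004 and abs(c[0][0][1]-.0745)<.006 and abs(abs(c[0][2])-90)<3:
    push(c[0][0][1]); go(.55,.05,.30,0)
    for k in find(tag="a6"): print(k)
rep("end")
```

```text
grip t 45.8 tcp [0.6226 0.004  0.096 ] F [ 0.7 -1.  -0.3] gap 0.0453 ff 30
carried t 47.9 tcp [0.4429 0.0741 0.1697] F [-0.3  0.  -2.9] gap 0.0457 ff 30
down t 49.3 tcp [0.4432 0.0741 0.0975] F [-0.3  1.  -1.5] gap 0.0457 ff 30
(array([0.444 , 0.0748]), array([119.9773,  47.4549]), 89.8069839477539, array([ 72., 130., 159.]))
behind t 56.4 tcp [ 0.4438 -0.0067  0.098 ] F [-0.1 -0.3  1.2] gap 0.0004 ff 0
half t 58.4 tcp [0.4428 0.1393 0.0971] F [ 0.2 -4.1  2. ] gap 0.0002 ff 2
pushed t 59.9 tcp [0.4427 0.2194 0.0967] F [-0.4 -1.4  1.7] gap 0.0007 ff 0
(array([0.5815, 0.3574]), array([120.1518,  48.5514]), -83.16179609298706, array([ 89., 118., 174.]))
(array([0.4439, 0.2985]), array([101.5012,  47.5803]), -88.8172128200531, array([ 65., 129., 176.]))
end t 63.9 tcp [0.5495 0.0513 0.2997] F [ 0.9 -0.7  0.2] gap 0.0880 ff 0
```

Run:
```python
from h import *
np.set_printoptions(suppress=True,precision=4)
draw(.3492)
f=find()
for k in f: print(k)
c=[k for k in f if k[0][0]<.5]
r=[k for k in f if k[0][0]>.53 and k[0][1]>.3]
ok=len(c)==1 and len(r)==1 and abs(c[0][0]-[.444,.3697]).max()<.006 and np.hypot(*(r[0][0]-[.5817,.3575]))<.003
if ok:
    stack(c[0][0],c[0][2]%180,1)
    for k in find(top=.169,tag="a7"): print("top",k)
    im=get_image("side");cv2.imwrite("pics/s7.png",im["frame"])
    cv2.imwrite("pics/both.png",np.hstack([cv2.imread("pics/a7.png")[110:310,160:440],im["frame"][120:320,130:410]]))
```

```text
grip t 67.2 tcp [0.4431 0.3297 0.096 ] F [-0.8  0.3 -0.1] gap 0.0457 ff 30
drawn t 68.7 tcp [0.4431 0.4099 0.096 ] F [-0.9  0.4  0. ] gap 0.0455 ff 30
(array([0.582 , 0.3578]), array([120.5563,  47.4323]), -83.71216201782227, array([ 92., 121., 179.]))
(array([0.4427, 0.3703]), array([118.9079,  47.192 ]), -88.95631957054138, array([ 89., 161., 196.]))
grip t 75.4 tcp [0.443  0.3697 0.096 ] F [-0.1 -0.2  0.1] gap 0.0460 ff 30
lifted t 76.5 tcp [0.4427 0.3695 0.1939] F [-0.6 -0.1 -2.2] gap 0.0457 ff 30
over plate t 78.1 tcp [0.5813 0.3568 0.1952] F [-0.1  0.2 -1.8] gap 0.0454 ff 30
set t 79.5 tcp [0.5815 0.3569 0.1465] F [-0.3  0.4 -1.9] gap 0.0455 ff 30
top (array([0.5817, 0.3568]), array([120.3193,  47.391 ]), -84.49144697189331, array([ 88., 159., 193.]))
```

View pics/both.png

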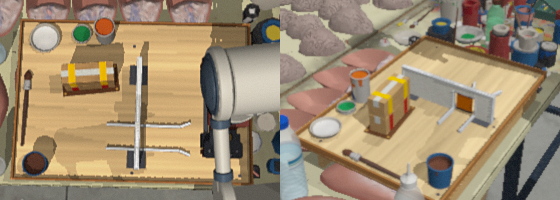

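The two-carton column stands square on the plate (crop 90,78) and the flap is shut (side crop 463,103). The bystanders are in place, and no blue carton was ever on the board. Handing in.

```bash
python3 -c "
from h import *
rep('end');print(job_done())"
```

```text
end t 82.7 tcp [0.4705 0.1008 0.2995] F [-0.6 -0.4 -0.6] gap 0.0879 ff 0
the job is handed in; nothing more can be done
None
```

I pushed both cartons present (red and yellow; no blue was on the board) through the hatch, stacked them squarely within about 1 mm of the base plate's centre with the flap shut and the other things undisturbed, and handed the job in at about 83 s; no verdict was returned.

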